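# Close the clay damp box with its tuck-in cover

## Task

Close the damp box that keeps the clay tiles moist: take the larger of the two plywood covers by its upright grip, tilt it and tuck one short edge under the overhanging keeper strip, then bring the other end down so that the whole cover lies level inside the box on its ledge, and let go. Leave the small cover where it lies; it belongs to another box.

Things in the scene. Friction and masses are not known exactly. Their poses are not given: they have to be found in the camera images.
- cover_mid (a point): Larger cover, loose, grip up, about 0.14 kg: plywood plate 130 mm (x) by 100 (y) by 9 thick, both ends alike. Mid-top stands a grip, 60 mm along x, 18 thick along y, rising 45 above the plate. Point: its centre, half-way up its 54 mm height, 27 mm above the underside; z up the grip. Hold it so that the fingers clear the plate and the box side walls (3 mm above the seated plate).
- small_cover_mid (a point): Small cover, loose, to be left alone: same plywood and grip (60 by 18 by 45 mm) on a plate 90 mm (x) by 80 (y) by 9 thick. Point: its centre, 27 mm above its underside. The two covers may lie in either place.
- damp_box: Open plywood box, fixed, 168 mm (x) by 144 (y). Origin: centre of its underside, on the table; x points from the keeper strip to the far wall (away from the robot within 20 deg), z up. Recess 144 long (x -72 to 72 mm), 120 wide. Ledge all round, top at z 45 mm, opening 100 by 76. Side walls rise to 57, far wall to 71 (12 thick). Seated, the cover's centre is at z 72, x within 7 of 0.
- lip_edge (a point): Middle of the lower free edge of the keeper strip (box frame x -44, y 0, z 69 mm; axes as the box). The strip overhangs the recess by 28 mm, x -72 to -44, full width, 10 thick: 24 mm free between ledge and strip. 116 mm is open from strip to far wall, so the cover cannot go in flat; tilted 12 to 18 deg, low edge under the strip, it enters freely.
Not all that is in view belongs to the job. What is shaped like the damp_box but turquoise is not meant.

How it is judged (in metres and radians):
At the end, for the whole second after the job is handed in: The larger cover rests released on the ledge inside the box, one edge under the keeper strip: level within 3.4 degrees, height within 5 mm of seated, centre within 16 mm along and 18 mm across of the box's centre, its length along the box's within 15 degrees (x of cover_mid in the frame of damp_box between -0.016 and 0.016 m and y of cover_mid in the frame of damp_box between -0.018 and 0.018 m and z of cover_mid in the frame of damp_box between 0.067 and 0.077 m and angle between cover_mid's own z axis and vertical below 0.06 rad and angle between the x axis of cover_mid and the x axis of damp_box, either way round below 0.26 rad); the robot touches nothing.
It fails at once if the small cover is shifted by more than 40 mm (distance of small_cover_mid from where it was at the start of the episode above 0.04 m).
It also fails if it takes over 38 s, if anything falls off the work surface, if the arm or the gripper's body presses on something with over 40 N, if the wrist force passes 120 N, or if a joint passes its speed limit or range.

## Robot

A 7-joint arm with a two-finger parallel gripper is mounted at the origin on the work surface. World frame = base frame: x ahead of the robot, y to its left, z up, the work surface at z = 0. Lengths are in mm, angles in rad, forces in N, time in s.
With the tool pointing down it reaches from about 400 to 875 mm from the base axis. Payload 4.4 kg.
Tool frame: the origin (TCP) lies midway between the tips of the shut fingers; the grasp point (between the pads) lies 19 mm behind it; z points along the fingers, y is the line along which they close (so a half turn about z gives the same grasp; the last joint's range is limited). The gripper opens to 85 mm and grips with 20 to 120 N. Pads are 22 mm wide; open, the fingers measure 114 mm over their backs; the gripper's body (76 mm by 85 mm) begins 54 mm behind the grasp point. The pads swing forward as they close: fully open they stand 13 mm farther back than shut.
Start: joints at [-1.177, 0.628, 0.038, 1.517, -0.027, 0.996, -0.02], TCP at [288.428, 582.518, 197.813] pointing down, gripper open.
Joint ranges: [-3.06, 3.06], [-0.37, 2.12], [-1.25, 1.32], [0.18, 2.47], [-1.1, 4.24], [0.23, 1.98], [-2.94, 2.94]. Speed limits (rad/s): [2.57, 2.57, 3.14, 3.14, 3.14, 3.14, 3.14].

## Interface

Orientations are given as [roll, pitch, yaw] about the fixed x, y, z axes, in that order (R = Rz(yaw) Ry(pitch) Rx(roll)).
In Python, from cell import read_state, get_image, finish_job gives the robot as it stands.
- The arm moves only by the tool send_rows, never from a script. Its argument "series" is a list of rows, each an object of numbers: "ax", "ay", "az": the turn, a rotation vector about the tool's x, y, z in rad; "dx", "dy", "dz": the shift along the tool's x, y, z in cm; "hand": the closure, from 0 (fully open) to 1 (shut). In form: [{"ax": .., "ay": .., "az": .., "dx": .., "dy": .., "dz": .., "hand": ..}, ...]. A call has 1 to 10 rows; each row is the pose to reach, as a shift and turn from the pose commanded when the call began, along the tool's axes at that moment; what a row does not reach only later rows make up. A row lasts 1/10 s, in which the tool goes at most 50 mm and 8.59 degrees, less where a joint would pass 70% of its speed; a pose out of reach is approached as far as the arm can. A call with a gripper value outside its range is refused whole. The fingers move at their own pace and stop on an object; the grip force is fixed at half the most. Time passes only in rows, so rows that repeat a pose let the fingers close. It gives the time, the measured TCP pose, the force, the opening and the grip force at its end, in the units of the state.
- read_state(): the state, without advancing time (a new reading comes with each control period).
- get_image(name): name is "scene" or "side" or "wrist"; returns a dict with "pixels" (384x512x3 uint8, red, green, blue), "mtx" (3x3 intrinsics, pixels), "R" (3x3) and "t" (3): a world point X has camera coordinates R X + t. Camera axes: x right, y down, z forward; pixel columns grow to the right and rows downward; lengths in mm; the calibration is good to about 2 mm. A picture is of the moment at which its call begins. There is no depth.
- finish_job(): hands the job in; it is judged then, once.
The state is a dict: "clock": time; "qpos": joint angles; "qd": joint speeds; "tau": joint torques, N m; "eef_pos": TCP position; "tool_rot": TCP orientation; "force": force on the tool from outside, world axes, zero at the start; "torque": the same for the moment, N m; "width": finger opening in mm; "gripper_force": force on a finger pad.
Only numpy, scipy, OpenCV 4.12 (cv2) and the standard library are available. Lean on these libraries where they do the work, as an engineer would, in place of code of your own. Each camera call takes 0.05 s, during which the arm holds its last target. There are 200 camera calls.

## Working session

There is one attempt and no reset: what is moved stays moved. The work goes in short steps, Python scripts to look and compute and a tool call to move; the robot and the scene stay as the last step left them, time stands still between calls to the robot, and variables do not carry over. Pictures are saved under pics/ and viewed, at most 10 in all, crops included, and the job is handed in when it is done.

Besides the shell and the picture viewer there is one more tool, called after "Call:" as name(argument=value, ...) on one line, values as JSON. send_rows: Moves the arm, as the interface text tells. Its arguments: {"type":"object","properties":{"series":{"type":"array","items":{"type":"object","properties":{"ax":{"type":"number"},"ay":{"type":"number"},"az":{"type":"number"},"dx":{"type":"number"},"dy":{"type":"number"},"dz":{"type":"number"},"hand":{"type":"number"}}}}},"required":["series"]}

```bash
mkdir -p pics; ls
python3 - <<'E'
from cell import *
import cv2,numpy as np,pickle
print(read_state())
D={}
for n in("scene","side","wrist"):
    D[n]=get_image(n); cv2.imwrite(f"pics/{n}0.png",D[n]["pixels"][:,:,::-1])
    d=D[n]; print(n,(-np.array(d["R"]).T@d["t"]).round(0),np.array(d["R"])[2].round(2))
pickle.dump(D,open("im0.pkl","wb"))
E
```

```text
pics
{'clock': 0.0, 'qpos': array([-1.17677784,  0.62937136,  0.03842786,  1.51838229, -0.02699007,
        0.99628574, -0.02000616]), 'qd': array([-0.00044527, -0.00014275,  0.00042253, -0.00069359,  0.00126655,
        0.001577  ,  0.00022439]), 'tau': array([ 1.58387782e-03, -5.63403153e+01,  1.22649629e+00, -1.93446100e+01,
        1.09285698e-02,  1.04360981e-02, -1.72863622e-06]), 'eef_pos': array([288.12204696, 581.87706362, 196.86797176]), 'tool_rot': array([-3.13966377e+00,  2.71155896e-05,  2.68178451e+00]), 'force': array([-0.60982401, -0.24258134, -0.62503272]), 'torque': array([-0.02829288,  0.02724168, -0.0058028 ]), 'gripper_force': 0.0, 'width': 85.18472280284698}
scene [1115. -674.  950.] [-0.46  0.55 -0.7 ]
side [  93. -914.  708.] [ 0.35  0.77 -0.53]
wrist [228. 612. 374.] [ 0.24 -0.12 -0.96]
```

View pics/scene0.png

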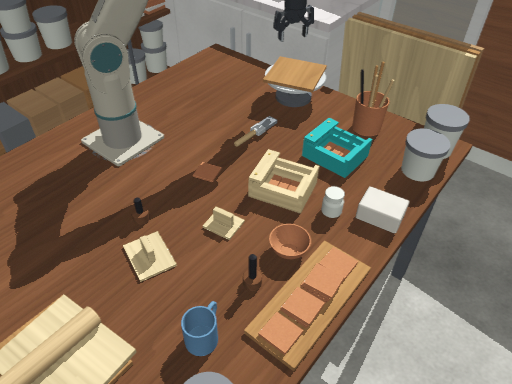

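View pics/side0.png

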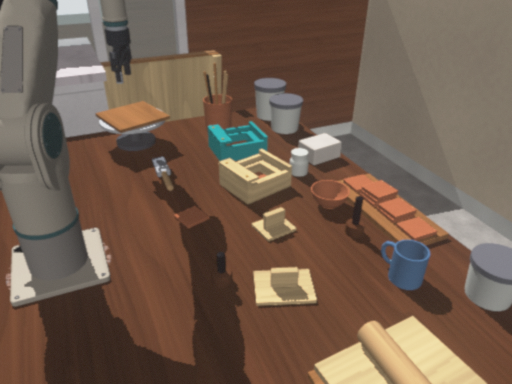

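The large cover is at about (149,256) in the scene view and (284,287) in the side view. The small cover is at (224,223) / (274,224). The plywood box is at (284,181) / (256,176), with the turquoise decoy behind it. Next I'll enlarge crops so I can pick corners.

Run:
```python
import cv2,numpy as np,pickle
D=pickle.load(open("im0.pkl","rb"))
def crop(n,x,y,w=80,h=60):
    c=cv2.resize(D[n]["pixels"][y:y+h,x:x+w,::-1],(400,300),interpolation=cv2.INTER_CUBIC)
    for i in range(0,w,10):
        cv2.line(c,(i*5,0),(i*5,5 if i%20 else 12),(0,255,0),1); 
        if i%20==0: cv2.putText(c,str(x+i),(i*5+2,22),0,.35,(0,255,0),1)
    for j in range(0,h,10):
        cv2.line(c,(0,j*5),(5 if j%20 else 12,j*5),(0,255,0),1)
        if j%20==0: cv2.putText(c,str(y+j),(14,j*5+4),0,.35,(0,255,0),1)
    return c
cv2.imwrite("pics/crops.png",np.vstack([np.hstack([crop("scene",110,225),crop("side",245,258)]),np.hstack([crop("scene",243,150),crop("side",215,145)])]))
```

```text
(no output)
```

View pics/crops.png

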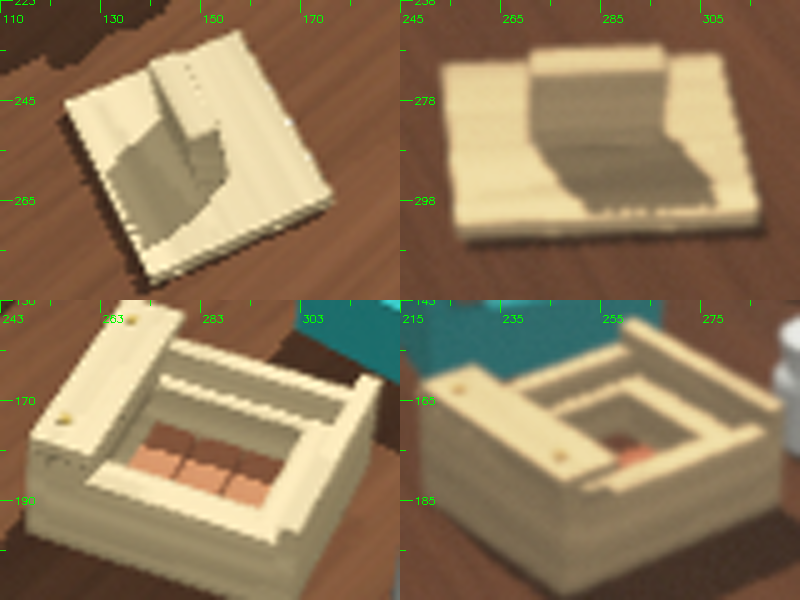

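The plate, grip, strip and wall corners are all readable at 5x. Casting rays onto the known heights next.

```bash
cat > h.py <<'E'
import numpy as np
def cast(d,uv,z):
    R=np.array(d["R"]);c=-R.T@np.array(d["t"])
    v=R.T@np.linalg.inv(d["mtx"])@np.array([uv[0],uv[1],1.]);return c+v*(z-c[2])/v[2]
def proj(d,X):
    p=np.array(d["mtx"])@(np.array(d["R"])@X+d["t"]);return p[:2]/p[2]
E
python3 - <<'E'
import pickle;from h import *
D=pickle.load(open("im0.pkl","rb"))
def q(l,n,P,z):
    X=np.array([cast(D[n],p,z) for p in P])[:,:2]
    e=np.roll(X,-1,0)-X
    print(l,n,X.round(0).tolist(),"mean",X.mean(0).round(1),"len",np.hypot(*e.T).round(0),"ang",np.degrees(np.arctan2(e[:,1],e[:,0])).round(1))
q("plate","scene",[(123.2,245.4),(158,231.2),(176.2,265),(140,280.2)],9)
q("plate","side",[(253.6,270.8),(309.2,269),(316.6,300.4),(256,304)],9)
q("grip","side",[(271.6,267.6),(297.6,267.2),(298.4,272.2),(271,272.8)],54)
q("strip","side",[(219.4,161.6),(230,158.2),(260,177),(248.6,181.8)],79)
q("strip","scene",[(249.6,176.6),(262.4,181.6),(280,153.2)],79)
q("farwall","side",[(260,149),(291.6,166.6)],71)
q("bottom","scene",[(248.4,196.6)],0);q("bottom","side",[(248,204)],0)
E
```

```text
plate scene [[378.0, -306.0], [413.0, -212.0], [535.0, -260.0], [499.0, -350.0]] mean [ 456.5 -281.8] len [100. 131.  98. 129.] ang [  69.6  -21.5 -111.9  159.6]
plate side [[410.0, -214.0], [531.0, -260.0], [496.0, -353.0], [372.0, -310.0]] mean [ 452.3 -284.4] len [130.  99. 131. 103.] ang [ -20.7 -110.9  161.1   68.9]
grip side [[430.0, -266.0], [483.0, -287.0], [476.0, -302.0], [421.0, -280.0]] mean [ 452.4 -283.6] len [57. 16. 59. 17.] ang [ -22.1 -112.6  158.4   59.6]
strip side [[478.0, 196.0], [516.0, 204.0], [552.0, 64.0], [512.0, 53.0]] mean [514.7 129.1] len [ 38. 144.  42. 147.] ang [  11.9  -75.3 -163.9  103.2]
strip scene [[516.0, 65.0], [558.0, 72.0], [520.0, 208.0]] mean [531.2 115. ] len [ 42. 141. 143.] ang [  9.4 105.3 -91.9]
farwall side [[633.0, 239.0], [671.0, 96.0]] mean [652.  167.3] len [149. 149.] ang [-75.1 104.9]
bottom scene [[515.0, 60.0]] mean [515.3  60.5] len [0.] ang [0.]
bottom side [[513.0, 60.0]] mean [513.5  59.6] len [0.] ang [0.]
```

```bash
cat >> h.py <<'E'
from scipy.spatial.transform import Rotation as Ro
def step(p,rpy,cur=None):
    "tool-axis shift (cm) and turn to world pose p, rpy(deg) from state or cur=(pos,rpy rad)"
    from cell import read_state
    if cur is None:
        s=read_state();cur=(s["eef_pos"],s["tool_rot"]);print("t",round(s["clock"],2),"at",s["eef_pos"].round(1),np.degrees(s["tool_rot"]).round(1),"F",s["force"].round(1),"w",round(s["width"],1),"q",s["qpos"].round(2))
    A=Ro.from_euler("xyz",cur[1]);B=Ro.from_euler("xyz",rpy,degrees=True)
    print("dxyz cm",(A.inv().apply(np.array(p)-cur[0])/10).round(2),"rot",(A.inv()*B).as_rotvec().round(3))
E
python3 - <<'E'
import pickle;from h import *
D=pickle.load(open("im0.pkl","rb"))
print("pot base",cast(D["side"],(218,128),0).round(),cast(D["scene"],(370,134),0).round(),"pencil tip z?",[ (z,cast(D["side"],(224,68),z).round()[:2],cast(D["scene"],(378,63),z).round()[:2]) for z in(150,200,250)])
step((540,150,330),(180,0,153.6))
E
```

```text
pot base [618. 599.   0.] [649. 576.   0.] pencil tip z? [(150, array([746., 861.]), array([538., 784.])), (200, array([688., 702.]), array([574., 693.])), (250, array([629., 543.]), array([610., 602.]))]
t 0.15 at [288.2 582.1 197.1] [-179.9    0.   153.7] F [0.6 0.  0.7] w 85.4 q [-1.18  0.63  0.04  1.52 -0.03  1.   -0.02]
dxyz cm [-41.74 -27.56 -13.25] rot [-0.001  0.     0.001]
```

Call:
send_rows(series=[{"dx": 0, "dy": 0, "dz": -7, "hand": 0}, {"dx": 0, "dy": 0, "dz": -13, "hand": 0}, {"dx": -41.7, "dy": -27.6, "dz": -13.2, "hand": 0}, {"dx": -41.7, "dy": -27.6, "dz": -13.2, "hand": 0}, {"dx": -41.7, "dy": -27.6, "dz": -13.2, "hand": 0}, {"dx": -41.7, "dy": -27.6, "dz": -13.2, "hand": 0}, {"dx": -41.7, "dy": -27.6, "dz": -13.2, "hand": 0}, {"dx": -41.7, "dy": -27.6, "dz": -13.2, "hand": 0}, {"dx": -41.7, "dy": -27.6, "dz": -13.2, "hand": 0}, {"dx": -41.7, "dy": -27.6, "dz": -13.2, "hand": 0}])

```text
invalid input at $.series[0]: expected keys ax, ay, az, dx, dy, dz, hand
```

Run:
```python
from h import *
step((540,150,330),(180,0,153.6))
```

```text
t 0.15 at [288.2 582.1 197.1] [-179.9    0.   153.7] F [0.6 0.  0.7] w 85.4 q [-1.18  0.63  0.04  1.52 -0.03  1.   -0.02]
dxyz cm [-41.74 -27.56 -13.25] rot [-0.001  0.     0.001]
```

Call:
send_rows(series=[{"ax": 0, "ay": 0, "az": 0, "dx": 0, "dy": 0, "dz": -7, "hand": 0}, {"ax": 0, "ay": 0, "az": 0, "dx": 0, "dy": 0, "dz": -13, "hand": 0}, {"ax": 0, "ay": 0, "az": 0, "dx": -41.7, "dy": -27.6, "dz": -13.2, "hand": 0}, {"ax": 0, "ay": 0, "az": 0, "dx": -41.7, "dy": -27.6, "dz": -13.2, "hand": 0}, {"ax": 0, "ay": 0, "az": 0, "dx": -41.7, "dy": -27.6, "dz": -13.2, "hand": 0}, {"ax": 0, "ay": 0, "az": 0, "dx": -41.7, "dy": -27.6, "dz": -13.2, "hand": 0}, {"ax": 0, "ay": 0, "az": 0, "dx": -41.7, "dy": -27.6, "dz": -13.2, "hand": 0}, {"ax": 0, "ay": 0, "az": 0, "dx": -41.7, "dy": -27.6, "dz": -13.2, "hand": 0}, {"ax": 0, "ay": 0, "az": 0, "dx": -41.7, "dy": -27.6, "dz": -13.2, "hand": 0}, {"ax": 0, "ay": 0, "az": 0, "dx": -41.7, "dy": -27.6, "dz": -13.2, "hand": 0}])

```text
clock: 1.15
eef_pos: [489.5, 235.4, 323.4]
tool_rot: [-3.142, -0.0, 2.682]
force: [1.6, 0.6, -0.5]
width: 85.4
gripper_force: 0.0
```

Run:
```python
from h import *
step((455,-283,200),(180,0,159.2))
```

```text
t 1.15 at [489.5 235.4 323.4] [-180.    -0.   153.7] F [ 1.6  0.6 -0.5] w 85.4 q [-0.59  0.35  0.13  1.64 -0.05  1.15  0.66]
dxyz cm [-19.91 -47.99  12.34] rot [ 0.    -0.    -0.097]
```

Call:
send_rows(series=[{"ax": 0, "ay": 0, "az": 0, "dx": -8.2, "dy": -5, "dz": -0.5, "hand": 0}, {"ax": 0, "ay": 0, "az": 0, "dx": -8.2, "dy": -5, "dz": -0.5, "hand": 0}, {"ax": 0, "ay": 0, "az": 0, "dx": -8.2, "dy": -5, "dz": -0.5, "hand": 0}, {"ax": 0, "ay": 0, "az": 0, "dx": -8.2, "dy": -5, "dz": -0.5, "hand": 0}])

```text
clock: 1.55
eef_pos: [540.4, 155.0, 328.0]
tool_rot: [-3.141, -0.001, 2.679]
force: [-0.0, 0.6, -1.1]
width: 85.3
gripper_force: 0.0
```

Run:
```python
from h import *;from cell import *;import cv2,pickle
step((455,-283,250),(180,0,159.2))
d=get_image("wrist");pickle.dump(d,open("w1.pkl","wb"))
cv2.imwrite("pics/w1.png",d["pixels"][:,:,::-1])
```

```text
t 1.55 at [540.4 155.  328. ] [-180.    -0.   153.5] F [-0.   0.6 -1.1] w 85.3 q [-0.44  0.38  0.16  1.58 -0.06  1.18  0.84]
dxyz cm [-11.92 -43.     7.81] rot [-0.    -0.001 -0.1  ]
```

View pics/w1.png

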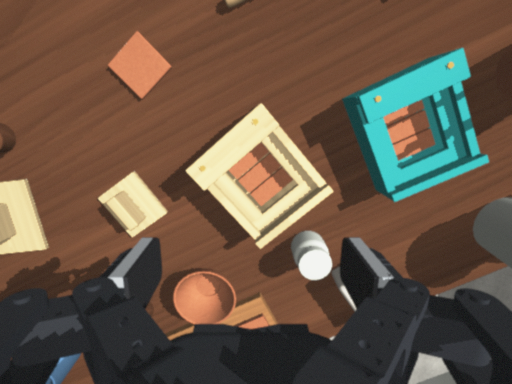

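The wrist view shows the box with strip corners near (187,172) and (262,104). The strip's free edge runs from about (206,190) to (278,125), and the far wall outer edge from (332,188) to (261,246). I'll check the box centre from these.

Run:
```python
from h import *;import pickle
d=pickle.load(open("w1.pkl","rb"))
for P,z in(([(187,172),(262,104),(278,125),(206,190)],79),([(332,188),(261,246)],71)):
    X=np.array([cast(d,p,z)[:2] for p in P]);e=np.roll(X,-1,0)-X
    print(X.round(),X.mean(0).round(1),np.hypot(*e.T).round(),np.degrees(np.arctan2(e[:,1],e[:,0])).round(1))
step((455,-283,250),(180,0,159.2))
```

```text
[[517.  63.]
 [481. 202.]
 [516. 210.]
 [553.  75.]] [516.9 137.4] [143.  36. 140.  38.] [ 104.7   12.2  -74.5 -162.1]
[[636. 243.]
 [674. 106.]] [655.1 174.8] [142. 142.] [-74.6 105.4]
t 1.6 at [539.7 156.8 327.9] [ 1.800e+02 -1.000e-01  1.537e+02] F [-0.1  1.3  0.4] w 85.4 q [-0.44  0.38  0.16  1.58 -0.06  1.18  0.84]
dxyz cm [-11.93 -43.17   7.77] rot [ 0.    -0.001 -0.097]
```

Call:
send_rows(series=[{"ax": 0, "ay": 0, "az": -0.1, "dx": -11.9, "dy": -43, "dz": 7.8, "hand": 0}, {"ax": 0, "ay": 0, "az": -0.1, "dx": -11.9, "dy": -43, "dz": 7.8, "hand": 0}, {"ax": 0, "ay": 0, "az": -0.1, "dx": -11.9, "dy": -43, "dz": 7.8, "hand": 0}, {"ax": 0, "ay": 0, "az": -0.1, "dx": -11.9, "dy": -43, "dz": 7.8, "hand": 0}, {"ax": 0, "ay": 0, "az": -0.1, "dx": -11.9, "dy": -43, "dz": 7.8, "hand": 0}, {"ax": 0, "ay": 0, "az": -0.1, "dx": -11.9, "dy": -43, "dz": 7.8, "hand": 0}, {"ax": 0, "ay": 0, "az": -0.1, "dx": -11.9, "dy": -43, "dz": 7.8, "hand": 0}, {"ax": 0, "ay": 0, "az": -0.1, "dx": -11.9, "dy": -43, "dz": 7.8, "hand": 0}, {"ax": 0, "ay": 0, "az": -0.1, "dx": -11.9, "dy": -43, "dz": 7.8, "hand": 0}, {"ax": 0, "ay": 0, "az": -0.1, "dx": -11.9, "dy": -43, "dz": 7.8, "hand": 0}])

```text
clock: 2.6
eef_pos: [453.3, -287.5, 249.4]
tool_rot: [-3.138, -0.001, 2.774]
force: [-0.4, 0.7, 0.1]
width: 85.4
gripper_force: 0.0
```

Run:
```python
from h import *;from cell import *;import cv2,pickle
step((455,-283,120),(180,0,159.2))
d=get_image("wrist");pickle.dump(d,open("w2.pkl","wb"))
cv2.imwrite("pics/w2.png",d["pixels"][:,:,::-1])
```

```text
t 2.6 at [ 453.3 -287.5  249.4] [-1.798e+02 -1.000e-01  1.590e+02] F [-0.4  0.7  0.1] w 85.4 q [ 0.33  0.42  0.26  1.77 -0.12  0.97  1.84]
dxyz cm [-0.02  0.53 12.94] rot [-0.004 -0.001 -0.004]
```

View pics/w2.png

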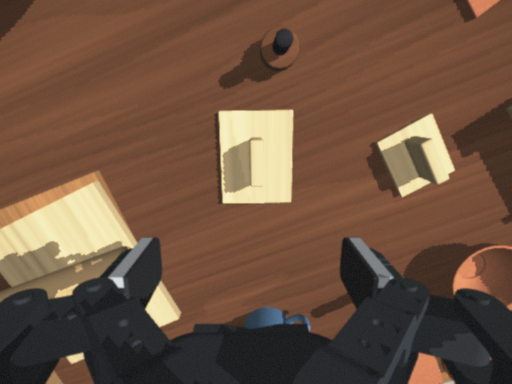

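The larger cover has plate corners at about (219,110), (293,110), (292,203) and (221,203). Its grip top is around (256,162). The small cover is well clear at (415,155).

Run:
```python
from h import *;import pickle
d=pickle.load(open("w2.pkl","rb"))
for P,z in(([(219,110.5),(293.5,110),(292,203),(221,203)],9),([(251,138),(262,138),(262,187),(251,187)],54)):
    X=np.array([cast(d,p,z)[:2] for p in P]);e=np.roll(X,-1,0)-X
    print(X.round(),X.mean(0).round(1),np.hypot(*e.T).round(),np.degrees(np.arctan2(e[:,1],e[:,0])).round(1))
step((455,-284,120),(180,0,159.2))
```

```text
[[ 376. -305.]
 [ 412. -211.]
 [ 535. -255.]
 [ 498. -352.]] [ 455.  -280.6] [100. 131. 104. 130.] [  69.3  -19.9 -111.   158.6]
[[ 422. -276.]
 [ 427. -263.]
 [ 485. -285.]
 [ 480. -298.]] [ 453.5 -280.6] [14. 62. 14. 62.] [  69.   -20.5 -111.   159. ]
t 2.65 at [ 454.7 -284.2  249.6] [-1.799e+02 -1.000e-01  1.591e+02] F [-0.   0.9  0.2] w 85.6 q [ 0.33  0.42  0.26  1.77 -0.12  0.97  1.84]
dxyz cm [-0.04  0.04 12.96] rot [-0.001 -0.001 -0.001]
```

Call:
send_rows(series=[{"ax": 0, "ay": 0, "az": 0, "dx": 0, "dy": 0.1, "dz": 5, "hand": 0}, {"ax": 0, "ay": 0, "az": 0, "dx": 0, "dy": 0.1, "dz": 10, "hand": 0}, {"ax": 0, "ay": 0, "az": 0, "dx": 0, "dy": 0.1, "dz": 14, "hand": 0}, {"ax": 0, "ay": 0, "az": 0, "dx": 0, "dy": 0.1, "dz": 17, "hand": 0}, {"ax": 0, "ay": 0, "az": 0, "dx": 0, "dy": 0.1, "dz": 19, "hand": 0}, {"ax": 0, "ay": 0, "az": 0, "dx": 0, "dy": 0.1, "dz": 21, "hand": 0}, {"ax": 0, "ay": 0, "az": 0, "dx": 0, "dy": 0.1, "dz": 22, "hand": 0}, {"ax": 0, "ay": 0, "az": 0, "dx": 0, "dy": 0.1, "dz": 22.9, "hand": 0}, {"ax": 0, "ay": 0, "az": 0, "dx": 0, "dy": 0.1, "dz": 22.9, "hand": 0}, {"ax": 0, "ay": 0, "az": 0, "dx": 0, "dy": 0.1, "dz": 22.9, "hand": 0}])

```text
clock: 3.65
eef_pos: [457.1, -280.8, 21.9]
tool_rot: [3.141, 0.001, 2.782]
force: [-0.0, -0.8, 0.6]
width: 85.5
gripper_force: 0.0
```

Call:
send_rows(series=[{"ax": 0, "ay": 0, "az": 0, "dx": 0, "dy": 0, "dz": 0, "hand": 0.5}, {"ax": 0, "ay": 0, "az": 0, "dx": 0, "dy": 0, "dz": 0, "hand": 0.7}, {"ax": 0, "ay": 0, "az": 0, "dx": 0, "dy": 0, "dz": 0, "hand": 1}, {"ax": 0, "ay": 0, "az": 0, "dx": 0, "dy": 0, "dz": 0, "hand": 1}, {"ax": 0, "ay": 0, "az": 0, "dx": 0, "dy": 0, "dz": 0, "hand": 1}, {"ax": 0, "ay": 0, "az": 0, "dx": 0, "dy": 0, "dz": 0, "hand": 1}, {"ax": 0, "ay": 0, "az": 0, "dx": 0, "dy": 0, "dz": 0, "hand": 1}, {"ax": 0, "ay": 0, "az": 0, "dx": 0, "dy": 0, "dz": 0, "hand": 1}])

```text
clock: 4.45
eef_pos: [456.4, -281.0, 21.3]
tool_rot: [3.142, -0.0, 2.782]
force: [-0.1, 0.5, 0.4]
width: -0.0
gripper_force: 0.0
```

Run:
```python
from h import *
step((454.5,-282.5,160),(180,0,159.2))
```

```text
t 4.45 at [ 456.4 -281.    21.3] [180.   -0.  159.4] F [-0.1  0.5  0.4] w -0.0 q [ 0.4   0.74  0.15  1.98 -0.23  0.44  1.93]
dxyz cm [  0.12  -0.2  -13.87] rot [ 0.    -0.     0.003]
```

The fingers shut on nothing, so I need to see why.

Run:
```python
from cell import *;import cv2,pickle,numpy as np
D={n:get_image(n) for n in("scene","side","wrist")};pickle.dump(D,open("im3.pkl","wb"))
a=cv2.resize(D["scene"]["pixels"][190:310,80:240],(400,300));b=cv2.resize(D["side"]["pixels"][210:330,210:370],(400,300))
w=cv2.resize(D["wrist"]["pixels"],(400,300))
cv2.imwrite("pics/c3.png",np.vstack([np.hstack([a,b]),np.hstack([w,w*0])])[:,:,::-1])
```

```text
(no output)
```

View pics/c3.png

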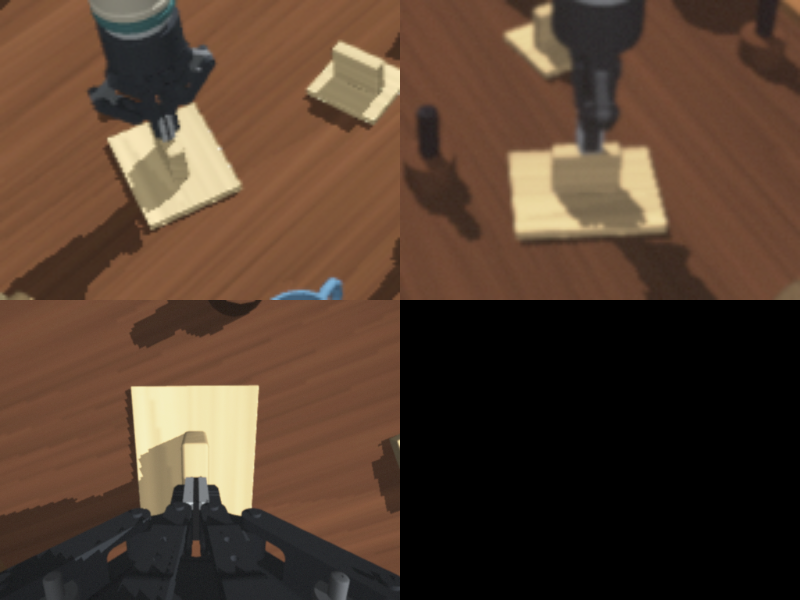

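The shut fingers appear to end around the grip's top edge: about (146,245) in the scene view and (286,270) in the side view. I'll triangulate the tip and compare it with the reported TCP.

Run:
```python
import pickle,cv2;from h import *
D=pickle.load(open("im3.pkl","rb"))
T=np.array([456.4,-281,21.3])
for n in D: print(n,"tcp",proj(D[n],T).round(1),"grip top mid",proj(D[n],np.array([454,-282.,54])).round(1))
P=[np.array(D[n]["mtx"])@np.c_[D[n]["R"],D[n]["t"]] for n in("scene","side")]
X=cv2.triangulatePoints(*P,np.array([[146.],[245.]]),np.array([[286.],[270.]]));print((X[:3]/X[3]).T)
a=[cv2.resize(D[n]["pixels"][y:y+40,x:x+53],(800,600)[:1]*1+(600,) if 0 else (400,300),interpolation=cv2.INTER_CUBIC) for n,x,y in(("scene",120,225),("side",258,240))]
cv2.imwrite("pics/c4.png",np.hstack(a)[:,:,::-1])
```

```text
scene tcp [148.8 251.7] grip top mid [145.9 243.6]
side tcp [285.  279.8] grip top mid [285.  269.3]
wrist tcp [251.  219.5] grip top mid [247.7 238.3]
[[ 456.00761848 -283.76649697   52.16608131]]
```

View pics/c4.png

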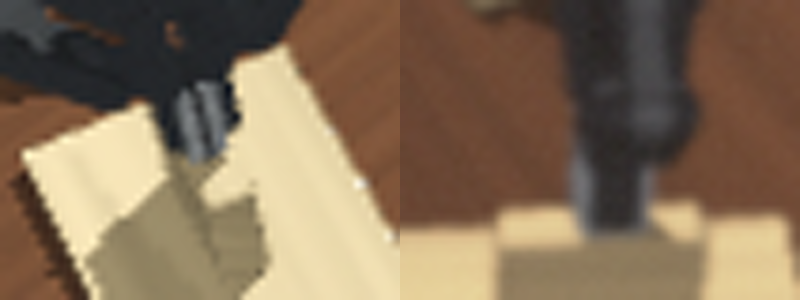

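The tip is really at z≈54, directly on top of the grip, although the reported TCP says 21. That puts the fingers about 33 mm short along the tool axis. I'll open, go 33 mm deeper and grip again.

Call:
send_rows(series=[{"ax": 0, "ay": 0, "az": 0, "dx": 0, "dy": 0, "dz": -1, "hand": 0}, {"ax": 0, "ay": 0, "az": 0, "dx": 0, "dy": 0, "dz": -1, "hand": 0}, {"ax": 0, "ay": 0, "az": 0, "dx": 0, "dy": 0, "dz": -1, "hand": 0}, {"ax": 0, "ay": 0, "az": 0, "dx": 0, "dy": 0, "dz": -1, "hand": 0}, {"ax": 0, "ay": 0, "az": 0, "dx": 0, "dy": 0, "dz": -1, "hand": 0}, {"ax": 0, "ay": 0, "az": 0, "dx": 0, "dy": 0, "dz": -1, "hand": 0}, {"ax": 0, "ay": 0, "az": 0, "dx": 0, "dy": 0, "dz": -1, "hand": 0}, {"ax": 0, "ay": 0, "az": 0, "dx": 0, "dy": 0, "dz": -1, "hand": 0}])

```text
clock: 5.4
eef_pos: [456.3, -281.0, 31.3]
tool_rot: [3.142, -0.0, 2.782]
force: [1.2, -0.6, -0.7]
width: 85.3
gripper_force: 0.0
```

Call:
send_rows(series=[{"ax": 0, "ay": 0, "az": 0, "dx": 0.1, "dy": -0.1, "dz": 1, "hand": 0}, {"ax": 0, "ay": 0, "az": 0, "dx": 0.1, "dy": -0.1, "dz": 2, "hand": 0}, {"ax": 0, "ay": 0, "az": 0, "dx": 0.1, "dy": -0.1, "dz": 3, "hand": 0}, {"ax": 0, "ay": 0, "az": 0, "dx": 0.1, "dy": -0.1, "dz": 3.7, "hand": 0}, {"ax": 0, "ay": 0, "az": 0, "dx": 0.1, "dy": -0.1, "dz": 4.2, "hand": 0}, {"ax": 0, "ay": 0, "az": 0, "dx": 0.1, "dy": -0.1, "dz": 4.2, "hand": 0}, {"ax": 0, "ay": 0, "az": 0, "dx": 0.1, "dy": -0.1, "dz": 4.2, "hand": 0}])

```text
clock: 6.1
eef_pos: [455.1, -281.7, -10.8]
tool_rot: [-3.142, -0.0, 2.782]
force: [0.2, -0.5, 0.2]
width: 85.3
gripper_force: 0.0
```

Call:
send_rows(series=[{"ax": 0, "ay": 0, "az": 0, "dx": 0, "dy": 0, "dz": 0, "hand": 0.5}, {"ax": 0, "ay": 0, "az": 0, "dx": 0, "dy": 0, "dz": 0, "hand": 0.7}, {"ax": 0, "ay": 0, "az": 0, "dx": 0, "dy": 0, "dz": 0, "hand": 1}, {"ax": 0, "ay": 0, "az": 0, "dx": 0, "dy": 0, "dz": 0, "hand": 1}, {"ax": 0, "ay": 0, "az": 0, "dx": 0, "dy": 0, "dz": 0, "hand": 1}, {"ax": 0, "ay": 0, "az": 0, "dx": 0, "dy": 0, "dz": 0, "hand": 1}, {"ax": 0, "ay": 0, "az": 0, "dx": 0, "dy": 0, "dz": 0, "hand": 1}])

```text
clock: 6.8
eef_pos: [455.4, -281.8, -10.4]
tool_rot: [-3.142, 0.001, 2.782]
force: [0.1, 0.8, 3.5]
width: 17.1
gripper_force: 59.9
```

Run:
```python
from h import *
step((454.5,-282.5,160),(180,0,159.2))
```

```text
t 6.8 at [ 455.4 -281.8  -10.4] [-180.     0.   159.4] F [0.1 0.8 3.5] w 17.1 q [ 0.42  0.8   0.12  1.99 -0.24  0.37  1.95]
dxyz cm [  0.05  -0.1  -17.04] rot [-0.     0.001  0.003]
```

It's gripped (17 mm, 60 N). The cover's middle is 37.4 mm behind the reported TCP along the tool axis. Next I'll work out the lift, transit and tuck poses.

```bash
cat >> h.py <<'E'
BOX=np.array([577,150,0.]);YAW=14.9
def cov(bx,by,bz,th,cur=None):
    "TCP step putting the cover mid at box coords, tilted th deg (strip end low)"
    B=Ro.from_euler("z",YAW,degrees=True)
    C=B*Ro.from_euler("y",-th,degrees=True)
    T=C*Ro.from_euler("z",180,degrees=True)*Ro.from_euler("x",180,degrees=True)
    p=BOX+B.apply([bx,by,bz])+T.apply([0,0,37.4])
    rpy=T.as_euler("xyz",degrees=True);print("cover",(bx,by,bz,th),"-> tcp",p.round(1),rpy.round(1));step(p,rpy,cur);return p,np.radians(rpy)
E
python3 - <<'E'
from h import *
cov(26,0,200,15,((455,-282,140),np.radians((180,0,159.4))))
E
```

```text
cover (26, 0, 200, 15) -> tcp [611.5 159.2 163.9] [-180.    15.  -165.1]
dxyz cm [ 0.87 46.8  -2.39] rot [-0.081 -0.253 -0.616]
```

Call:
send_rows(series=[{"ax": 0, "ay": 0, "az": 0, "dx": 0, "dy": 0, "dz": -1, "hand": 1}, {"ax": 0, "ay": 0, "az": 0, "dx": 0, "dy": 0, "dz": -3, "hand": 1}, {"ax": 0, "ay": 0, "az": 0, "dx": 0, "dy": 0, "dz": -6, "hand": 1}, {"ax": 0, "ay": 0, "az": 0, "dx": 0, "dy": 0, "dz": -9, "hand": 1}, {"ax": 0, "ay": 0, "az": 0, "dx": 0, "dy": 0, "dz": -12, "hand": 1}, {"ax": 0, "ay": 0, "az": 0, "dx": 0, "dy": 0, "dz": -15, "hand": 1}, {"ax": 0, "ay": 0, "az": 0, "dx": 0, "dy": 0, "dz": -17, "hand": 1}, {"ax": 0, "ay": 0, "az": 0, "dx": 0, "dy": 0, "dz": -18, "hand": 1}, {"ax": 0, "ay": 0, "az": 0, "dx": 0, "dy": 0, "dz": -18, "hand": 1}])

```text
clock: 7.7
eef_pos: [455.7, -281.9, 170.5]
tool_rot: [-3.141, 0.002, 2.782]
force: [0.1, -0.7, -0.5]
width: 17.5
gripper_force: 59.3
```

Run:
```python
from h import *
cov(26,0,200,15)
```

```text
cover (26, 0, 200, 15) -> tcp [611.5 159.2 163.9] [-180.    15.  -165.1]
t 7.7 at [ 455.7 -281.9  170.5] [-1.800e+02  1.000e-01  1.594e+02] F [ 0.1 -0.7 -0.5] w 17.5 q [ 0.34  0.51  0.24  1.87 -0.16  0.77  1.88]
dxyz cm [ 0.95 46.77  0.66] rot [-0.082 -0.251 -0.616]
```

Call:
send_rows(series=[{"ax": -0.01, "ay": -0.03, "az": -0.06, "dx": 0, "dy": 3, "dz": -1, "hand": 1}, {"ax": -0.02, "ay": -0.06, "az": -0.14, "dx": 0, "dy": 7, "dz": -1, "hand": 1}, {"ax": -0.03, "ay": -0.09, "az": -0.22, "dx": 0.2, "dy": 12, "dz": -1, "hand": 1}, {"ax": -0.04, "ay": -0.12, "az": -0.3, "dx": 0.4, "dy": 17, "dz": -1, "hand": 1}, {"ax": -0.05, "ay": -0.15, "az": -0.38, "dx": 0.5, "dy": 22, "dz": -1, "hand": 1}, {"ax": -0.06, "ay": -0.18, "az": -0.46, "dx": 0.6, "dy": 27, "dz": -0.5, "hand": 1}, {"ax": -0.07, "ay": -0.21, "az": -0.52, "dx": 0.8, "dy": 32, "dz": 0, "hand": 1}, {"ax": -0.08, "ay": -0.24, "az": -0.58, "dx": 0.9, "dy": 37, "dz": 0, "hand": 1}, {"ax": -0.08, "ay": -0.25, "az": -0.616, "dx": 0.95, "dy": 42, "dz": 0.5, "hand": 1}, {"ax": -0.082, "ay": -0.25, "az": -0.616, "dx": 0.95, "dy": 45.5, "dz": 0.66, "hand": 1}])

```text
clock: 8.7
eef_pos: [604.9, 151.1, 160.4]
tool_rot: [3.139, 0.255, -2.879]
force: [-0.2, 0.5, -0.9]
width: 17.0
gripper_force: 59.1
```

Call:
send_rows(series=[{"ax": 0, "ay": 0, "az": 0, "dx": 0, "dy": 0, "dz": 0, "hand": 1}, {"ax": 0, "ay": 0, "az": 0, "dx": 0, "dy": 0, "dz": 0, "hand": 1}, {"ax": 0, "ay": 0, "az": 0, "dx": 0, "dy": 0, "dz": 0, "hand": 1}])

```text
clock: 9.0
eef_pos: [605.3, 145.7, 161.5]
tool_rot: [3.141, 0.256, -2.884]
force: [-0.1, -0.1, -1.6]
width: 17.1
gripper_force: 59.1
```

Run:
```python
from h import *
a=cov(26,0,200,15)
cov(26,0,120,15)
from cell import *;import cv2
D={n:get_image(n) for n in("scene","side","wrist")}
a=cv2.resize(D["scene"]["pixels"][80:230,200:400],(400,300),interpolation=cv2.INTER_CUBIC);b=cv2.resize(D["side"]["pixels"][70:220,180:380],(400,300),interpolation=cv2.INTER_CUBIC);w=cv2.resize(D["wrist"]["pixels"],(400,300))
cv2.imwrite("pics/c5.png",np.vstack([np.hstack([a,b]),np.hstack([w,w*0])])[:,:,::-1])
```

```text
cover (26, 0, 200, 15) -> tcp [611.5 159.2 163.9] [-180.    15.  -165.1]
t 9.0 at [605.3 145.7 161.5] [ 179.9   14.7 -165.2] F [-0.1 -0.1 -1.6] w 17.1 q [-0.34  0.52  0.09  1.92 -0.09  0.45  1.63]
dxyz cm [-0.97  1.15  0.01] rot [ 0.001 -0.006 -0.002]
cover (26, 0, 120, 15) -> tcp [611.5 159.2  83.9] [-180.    15.  -165.1]
t 9.0 at [605.3 145.7 161.5] [ 179.9   14.7 -165.2] F [-0.1 -0.1 -1.6] w 17.1 q [-0.34  0.52  0.09  1.92 -0.09  0.45  1.63]
dxyz cm [1.06 1.14 7.75] rot [ 0.001 -0.006 -0.002]
```

View pics/c5.png

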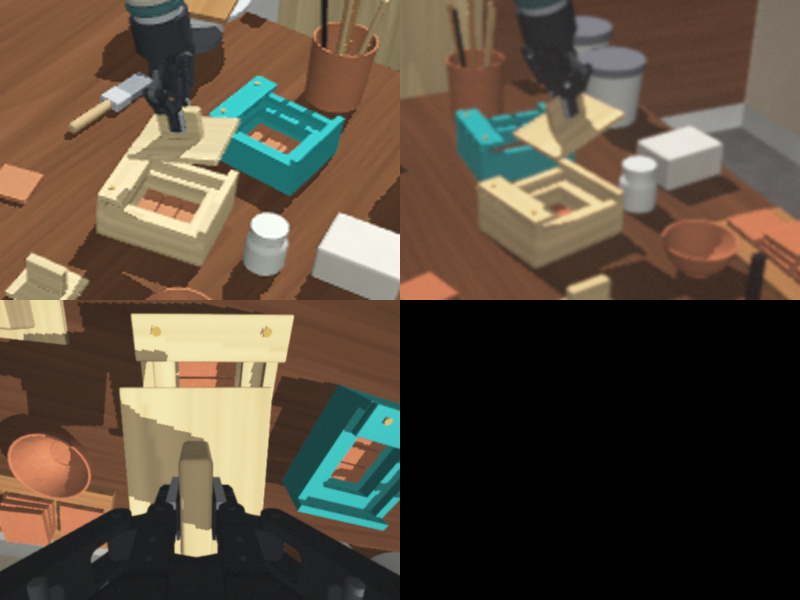

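The cover is held with its strip end low, above the correct box. Lowering it now.

Call:
send_rows(series=[{"ax": 0, "ay": -0.006, "az": 0, "dx": 0.3, "dy": 1.1, "dz": 1, "hand": 1}, {"ax": 0, "ay": -0.006, "az": 0, "dx": 0.5, "dy": 1.1, "dz": 3, "hand": 1}, {"ax": 0, "ay": -0.006, "az": 0, "dx": 0.8, "dy": 1.1, "dz": 5, "hand": 1}, {"ax": 0, "ay": -0.006, "az": 0, "dx": 1, "dy": 1.1, "dz": 7, "hand": 1}, {"ax": 0, "ay": -0.006, "az": 0, "dx": 1.1, "dy": 1.1, "dz": 7.8, "hand": 1}, {"ax": 0, "ay": -0.006, "az": 0, "dx": 1.1, "dy": 1.1, "dz": 7.8, "hand": 1}, {"ax": 0, "ay": -0.006, "az": 0, "dx": 1.1, "dy": 1.1, "dz": 7.8, "hand": 1}])

```text
clock: 9.85
eef_pos: [613.1, 160.3, 85.2]
tool_rot: [3.14, 0.266, -2.883]
force: [1.3, 0.2, -1.3]
width: 17.2
gripper_force: 59.2
```

Run:
```python
from h import *
c=cov(26,0,95,15)
cov(-8,0,90,15,c)
from cell import *;import cv2,pickle
D={n:get_image(n) for n in("scene","side","wrist")};pickle.dump(D,open("im6.pkl","wb"))
a=cv2.resize(D["scene"]["pixels"][110:215,230:370],(400,300),interpolation=cv2.INTER_CUBIC);b=cv2.resize(D["side"]["pixels"][100:205,200:340],(400,300),interpolation=cv2.INTER_CUBIC);w=cv2.resize(D["wrist"]["pixels"],(400,300))
cv2.imwrite("pics/c6.png",np.vstack([np.hstack([a,b]),np.hstack([w,w*0])])[:,:,::-1])
```

```text
cover (26, 0, 95, 15) -> tcp [611.5 159.2  58.9] [-180.    15.  -165.1]
t 9.85 at [613.1 160.3  85.2] [ 179.9   15.2 -165.2] F [ 1.3  0.2 -1.3] w 17.2 q [-0.35  0.65  0.06  1.96 -0.11  0.27  1.62]
dxyz cm [ 0.87 -0.07  2.49] rot [ 0.001  0.004 -0.001]
cover (-8, 0, 90, 15) -> tcp [578.6 150.4  53.9] [-180.    15.  -165.1]
dxyz cm [ 3.41  0.   -0.4 ] rot [0. 0. 0.]
```

View pics/c6.png

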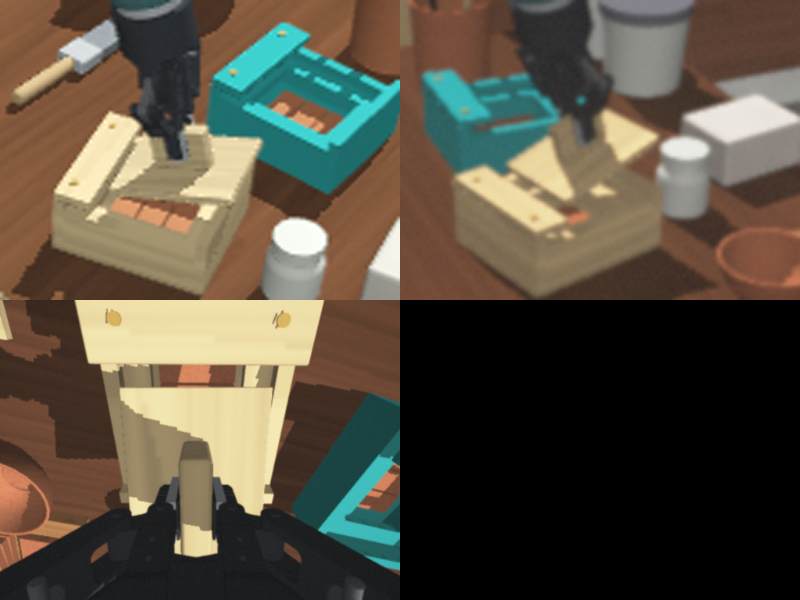

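The pose is right, but joint 6 reads 0.27 against its 0.23 limit, so the tuck would be out of reach with the tool leaning toward the robot. I'll return the cover to its free spot and regrip it with the tool leaning 14° outward, so the tool stays near vertical during the tuck.

```bash
cat >> h.py <<'E'
def tcp(base,yaw,b,th,phi,g,cur=None):
    "cover mid at b in frame (base,yaw), tilt th, tool leaning phi outward in cover frame, grasp point g up the cover axis"
    B=Ro.from_euler("z",yaw,degrees=True);C=B*Ro.from_euler("y",-th,degrees=True)
    T=C*Ro.from_euler("y",phi,degrees=True)*Ro.from_euler("z",180,degrees=True)*Ro.from_euler("x",180,degrees=True)
    p=np.array(base)+B.apply(b)+C.apply([0,0,g])+T.apply([0,0,52.4]);rpy=T.as_euler("xyz",degrees=True)
    print(b,th,phi,"tcp",p.round(1),rpy.round(1));step(p,rpy,cur);return p,np.radians(rpy)
TAB=(np.array([455,-282,0.]),-20.6)
E
python3 - <<'E'
from h import *
up=tcp(BOX,YAW,(26,0,220),15,0,15)
over=tcp(*TAB,(0,0,107),0,0,15,up)
E
```

```text
(26, 0, 220) 15 0 tcp [611.5 159.2 183.9] [-180.    15.  -165.1]
t 10.0 at [613.3 160.8  85.8] [ 179.9   15.3 -165.1] F [-0.8  0.4 -0.9] w 17.5 q [-0.35  0.65  0.06  1.96 -0.11  0.27  1.62]
dxyz cm [-2.37 -0.09 -9.52] rot [ 0.002  0.005 -0.001]
(0, 0, 107) 0 0 tcp [ 455.  -282.    69.6] [180.    0.  159.4]
dxyz cm [ 28.52 -38.61   4.19] rot [0.081 0.253 0.616]
```

Call:
send_rows(series=[{"ax": 0, "ay": 0, "az": 0, "dx": -0.7, "dy": 0, "dz": -3, "hand": 1}, {"ax": 0, "ay": 0, "az": 0, "dx": -1.6, "dy": 0, "dz": -6.5, "hand": 1}, {"ax": 0, "ay": 0, "az": 0, "dx": -2.4, "dy": 0, "dz": -9.5, "hand": 1}, {"ax": 0, "ay": 0, "az": 0, "dx": -2.4, "dy": 0, "dz": -9.5, "hand": 1}, {"ax": 0, "ay": 0, "az": 0, "dx": -2.4, "dy": 0, "dz": -9.5, "hand": 1}])

```text
clock: 10.5
eef_pos: [611.3, 160.3, 183.9]
tool_rot: [3.139, 0.267, -2.882]
force: [0.0, 0.5, -1.0]
width: 17.0
gripper_force: 59.2
```

Call:
send_rows(series=[{"ax": 0.01, "ay": 0.03, "az": 0.06, "dx": 2, "dy": -3, "dz": -0.4, "hand": 1}, {"ax": 0.02, "ay": 0.06, "az": 0.14, "dx": 5, "dy": -7, "dz": -1, "hand": 1}, {"ax": 0.03, "ay": 0.09, "az": 0.22, "dx": 8, "dy": -11, "dz": -1.6, "hand": 1}, {"ax": 0.04, "ay": 0.12, "az": 0.3, "dx": 10.5, "dy": -15, "dz": -2.2, "hand": 1}, {"ax": 0.05, "ay": 0.15, "az": 0.38, "dx": 13, "dy": -19, "dz": -2.8, "hand": 1}, {"ax": 0.06, "ay": 0.19, "az": 0.46, "dx": 16, "dy": -23.5, "dz": -3.4, "hand": 1}, {"ax": 0.07, "ay": 0.22, "az": 0.54, "dx": 18.5, "dy": -27.5, "dz": -4, "hand": 1}, {"ax": 0.08, "ay": 0.25, "az": 0.61, "dx": 21.5, "dy": -32, "dz": -4.6, "hand": 1}, {"ax": 0.081, "ay": 0.253, "az": 0.616, "dx": 24, "dy": -36, "dz": -5.1, "hand": 1}, {"ax": 0.081, "ay": 0.253, "az": 0.616, "dx": 25.9, "dy": -38.6, "dz": -5.5, "hand": 1}])

```text
clock: 11.5
eef_pos: [452.7, -284.0, 165.7]
tool_rot: [3.14, -0.0, 2.779]
force: [0.3, 0.0, -0.9]
width: 17.0
gripper_force: 59.2
```

Call:
send_rows(series=[{"ax": 0, "ay": 0, "az": 0, "dx": 0, "dy": 0, "dz": 0, "hand": 1}, {"ax": 0, "ay": 0, "az": 0, "dx": 0, "dy": 0, "dz": 0, "hand": 1}])

```text
clock: 11.7
eef_pos: [453.5, -281.0, 165.8]
tool_rot: [3.138, -0.001, 2.779]
force: [0.9, 0.5, -0.9]
width: 16.9
gripper_force: 59.2
```

Run:
```python
from h import *
down=tcp(*TAB,(0,0,28),0,0,15)
```

```text
(0, 0, 28) 0 0 tcp [ 455.  -282.    -9.4] [180.    0.  159.4]
t 11.7 at [ 453.5 -281.   165.8] [179.8  -0.  159.2] F [ 0.9  0.5 -0.9] w 16.9 q [ 0.33  0.52  0.26  1.88 -0.19  0.77  1.9 ]
dxyz cm [-0.19 -0.11 17.52] rot [ 0.004 -0.001 -0.003]
```

Call:
send_rows(series=[{"ax": 0, "ay": 0, "az": 0, "dx": 0, "dy": 0, "dz": 4, "hand": 1}, {"ax": 0, "ay": 0, "az": 0, "dx": 0, "dy": 0, "dz": 8, "hand": 1}, {"ax": 0, "ay": 0, "az": 0, "dx": 0, "dy": 0, "dz": 12, "hand": 1}, {"ax": 0, "ay": 0, "az": 0, "dx": 0, "dy": 0, "dz": 15, "hand": 1}, {"ax": 0, "ay": 0, "az": 0, "dx": 0, "dy": 0, "dz": 16.7, "hand": 1}, {"ax": 0, "ay": 0, "az": 0, "dx": 0, "dy": 0, "dz": 17.3, "hand": 1}, {"ax": 0, "ay": 0, "az": 0, "dx": 0, "dy": 0, "dz": 17.6, "hand": 1}, {"ax": 0, "ay": 0, "az": 0, "dx": 0, "dy": 0, "dz": 17.6, "hand": 1}, {"ax": 0, "ay": 0, "az": 0, "dx": 0, "dy": 0, "dz": 17.6, "hand": 1}])

```text
clock: 12.6
eef_pos: [456.1, -280.4, -8.0]
tool_rot: [3.138, 0.004, 2.782]
force: [0.3, -0.7, -1.8]
width: 17.0
gripper_force: 59.3
```

Call:
send_rows(series=[{"ax": 0, "ay": 0, "az": 0, "dx": 0, "dy": 0, "dz": 0, "hand": 0.6}, {"ax": 0, "ay": 0, "az": 0, "dx": 0, "dy": 0, "dz": 0, "hand": 0.5}, {"ax": 0, "ay": 0, "az": 0, "dx": 0, "dy": 0, "dz": 0, "hand": 0.5}, {"ax": 0, "ay": 0, "az": 0, "dx": 0, "dy": 0, "dz": 0, "hand": 0.5}])

```text
clock: 13.0
eef_pos: [455.4, -280.5, -8.7]
tool_rot: [3.138, 0.002, 2.782]
force: [-0.1, -0.0, -0.2]
width: 42.6
gripper_force: 0.0
```

Run:
```python
from h import *;from cell import read_state
s=read_state();base=(np.r_[s["eef_pos"][:2],0.],np.degrees(s["tool_rot"][2])-180)
print(base);tcp(*base,(0,0,27),0,14,17)
```

```text
(array([ 455.35915941, -280.49678223,    0.        ]), np.float64(-20.614711894224286))
(0, 0, 27) 0 14 tcp [ 443.5 -276.    -6.8] [180.  -14.  159.4]
t 13.0 at [ 455.4 -280.5   -8.7] [1.798e+02 1.000e-01 1.594e+02] F [-0.1 -0.  -0.2] w 42.6 q [ 0.41  0.79  0.14  1.99 -0.28  0.38  1.99]
dxyz cm [ 1.27  0.   -0.18] rot [0.003 0.247 0.   ]
```

Call:
send_rows(series=[{"ax": 0, "ay": 0.06, "az": 0, "dx": 0.3, "dy": 0, "dz": -0.1, "hand": 0.5}, {"ax": 0, "ay": 0.13, "az": 0, "dx": 0.7, "dy": 0, "dz": -0.2, "hand": 0.5}, {"ax": 0, "ay": 0.19, "az": 0, "dx": 1, "dy": 0, "dz": -0.2, "hand": 0.5}, {"ax": 0, "ay": 0.245, "az": 0, "dx": 1.3, "dy": 0, "dz": -0.2, "hand": 0.5}, {"ax": 0, "ay": 0.245, "az": 0, "dx": 1.3, "dy": 0, "dz": -0.2, "hand": 0.5}, {"ax": 0, "ay": 0.245, "az": 0, "dx": 1.3, "dy": 0, "dz": -0.2, "hand": 0.8}, {"ax": 0, "ay": 0.245, "az": 0, "dx": 1.3, "dy": 0, "dz": -0.2, "hand": 1}, {"ax": 0, "ay": 0.245, "az": 0, "dx": 1.3, "dy": 0, "dz": -0.2, "hand": 1}, {"ax": 0, "ay": 0.245, "az": 0, "dx": 1.3, "dy": 0, "dz": -0.2, "hand": 1}, {"ax": 0, "ay": 0.245, "az": 0, "dx": 1.3, "dy": 0, "dz": -0.2, "hand": 1}])

```text
clock: 14.0
eef_pos: [442.5, -275.7, -6.7]
tool_rot: [3.138, -0.244, 2.782]
force: [-0.8, 1.0, 0.5]
width: 17.0
gripper_force: 59.2
```

Run:
```python
from h import *
base=(np.array([455.4,-280.5,0]),-20.6)
up=tcp(*base,(0,0,207),0,14,17)
o=tcp(BOX,YAW,(26,0,200),15,14,17,up)
```

```text
(0, 0, 207) 0 14 tcp [ 443.5 -276.   173.2] [180.  -14.  159.4]
t 14.0 at [ 442.5 -275.7   -6.7] [179.8 -14.  159.4] F [-0.8  1.   0.5] w 17.0 q [ 0.34  0.88  0.24  1.77 -0.22  0.76  1.91]
dxyz cm [  4.24   0.07 -17.48] rot [0.004 0.001 0.   ]
(26, 0, 200) 15 14 tcp [598.8 155.8 164. ] [-180.     1.  -165.1]
dxyz cm [ 0.42 45.88  1.05] rot [ 0.07  -0.253 -0.617]
```

Call:
send_rows(series=[{"ax": 0, "ay": 0, "az": 0, "dx": 0.3, "dy": 0, "dz": -1.2, "hand": 1}, {"ax": 0, "ay": 0, "az": 0, "dx": 1, "dy": 0, "dz": -4, "hand": 1}, {"ax": 0, "ay": 0, "az": 0, "dx": 1.9, "dy": 0, "dz": -8, "hand": 1}, {"ax": 0, "ay": 0, "az": 0, "dx": 2.9, "dy": 0, "dz": -12, "hand": 1}, {"ax": 0, "ay": 0, "az": 0, "dx": 3.8, "dy": 0, "dz": -15.5, "hand": 1}, {"ax": 0, "ay": 0, "az": 0, "dx": 4.3, "dy": 0, "dz": -17.5, "hand": 1}, {"ax": 0, "ay": 0, "az": 0, "dx": 4.3, "dy": 0, "dz": -17.5, "hand": 1}])

```text
clock: 14.7
eef_pos: [445.0, -277.9, 176.8]
tool_rot: [3.139, -0.236, 2.782]
force: [0.1, -0.1, -2.1]
width: 17.3
gripper_force: 59.0
```

Call:
send_rows(series=[{"ax": 0.01, "ay": -0.03, "az": -0.06, "dx": 0, "dy": 3, "dz": 0, "hand": 1}, {"ax": 0.02, "ay": -0.06, "az": -0.14, "dx": 0, "dy": 7, "dz": 0, "hand": 1}, {"ax": 0.03, "ay": -0.09, "az": -0.22, "dx": 0.1, "dy": 12, "dz": 0, "hand": 1}, {"ax": 0.04, "ay": -0.12, "az": -0.3, "dx": 0.2, "dy": 17, "dz": 0.2, "hand": 1}, {"ax": 0.05, "ay": -0.15, "az": -0.38, "dx": 0.2, "dy": 22, "dz": 0.4, "hand": 1}, {"ax": 0.06, "ay": -0.18, "az": -0.46, "dx": 0.3, "dy": 27, "dz": 0.6, "hand": 1}, {"ax": 0.065, "ay": -0.21, "az": -0.52, "dx": 0.4, "dy": 32, "dz": 0.8, "hand": 1}, {"ax": 0.07, "ay": -0.24, "az": -0.58, "dx": 0.4, "dy": 37, "dz": 1, "hand": 1}, {"ax": 0.07, "ay": -0.253, "az": -0.617, "dx": 0.4, "dy": 42, "dz": 1, "hand": 1}, {"ax": 0.07, "ay": -0.253, "az": -0.617, "dx": 0.4, "dy": 45.5, "dz": 1, "hand": 1}])

```text
clock: 15.7
eef_pos: [596.4, 155.9, 165.1]
tool_rot: [3.137, 0.019, -2.878]
force: [-0.1, -0.2, -0.5]
width: 16.9
gripper_force: 58.9
```

Call:
send_rows(series=[{"ax": 0, "ay": 0, "az": 0, "dx": 0, "dy": 0, "dz": 0, "hand": 1}, {"ax": 0, "ay": 0, "az": 0, "dx": 0, "dy": 0, "dz": 0, "hand": 1}])

```text
clock: 15.9
eef_pos: [596.3, 152.1, 164.8]
tool_rot: [3.139, 0.018, -2.88]
force: [0.3, -0.1, -0.6]
width: 17.3
gripper_force: 59.0
```

Run:
```python
from h import *
o=tcp(BOX,YAW,(26,0,110),15,14,17)
```

```text
(26, 0, 110) 15 14 tcp [598.8 155.8  74. ] [-180.     1.  -165.1]
t 15.9 at [596.3 152.1 164.8] [ 179.9    1.  -165. ] F [ 0.3 -0.1 -0.6] w 17.3 q [-0.37  0.61  0.11  1.68 -0.09  0.85  1.62]
dxyz cm [-0.17  0.27  9.08] rot [0.002 0.    0.001]
```

Call:
send_rows(series=[{"ax": 0, "ay": 0, "az": 0, "dx": -0.2, "dy": 0.3, "dz": 2.5, "hand": 1}, {"ax": 0, "ay": 0, "az": 0, "dx": -0.2, "dy": 0.3, "dz": 5.5, "hand": 1}, {"ax": 0, "ay": 0, "az": 0, "dx": -0.2, "dy": 0.3, "dz": 8, "hand": 1}, {"ax": 0, "ay": 0, "az": 0, "dx": -0.2, "dy": 0.3, "dz": 9.1, "hand": 1}, {"ax": 0, "ay": 0, "az": 0, "dx": -0.2, "dy": 0.3, "dz": 9.1, "hand": 1}, {"ax": 0, "ay": 0, "az": 0, "dx": -0.2, "dy": 0.3, "dz": 9.1, "hand": 1}])

```text
clock: 16.5
eef_pos: [600.9, 154.8, 75.9]
tool_rot: [3.139, 0.021, -2.883]
force: [0.1, -0.4, -2.3]
width: 17.0
gripper_force: 59.0
```

Run:
```python
from h import *
o=tcp(BOX,YAW,(26,0,95),15,14,17)
o=tcp(BOX,YAW,(-8,0,90),15,14,17,o)
from cell import *;import cv2,pickle
D={n:get_image(n) for n in("scene","side","wrist")};pickle.dump(D,open("im7.pkl","wb"))
a=cv2.resize(D["scene"]["pixels"][110:215,230:370],(400,300),interpolation=cv2.INTER_CUBIC);b=cv2.resize(D["side"]["pixels"][100:205,200:340],(400,300),interpolation=cv2.INTER_CUBIC);w=cv2.resize(D["wrist"]["pixels"],(400,300))
cv2.imwrite("pics/c7.png",np.vstack([np.hstack([a,b]),np.hstack([w,w*0])])[:,:,::-1])
```

```text
(26, 0, 95) 15 14 tcp [598.8 155.8  59. ] [-180.     1.  -165.1]
t 16.5 at [600.9 154.8  75.9] [ 179.9    1.2 -165.2] F [ 0.1 -0.4 -2.3] w 17.0 q [-0.36  0.73  0.1   1.74 -0.11  0.66  1.63]
dxyz cm [0.22 0.15 1.68] rot [ 0.002  0.004 -0.002]
(-8, 0, 90) 15 14 tcp [565.9 147.   54. ] [-180.     1.  -165.1]
dxyz cm [3.41 0.   0.44] rot [0. 0. 0.]
```

View pics/c7.png

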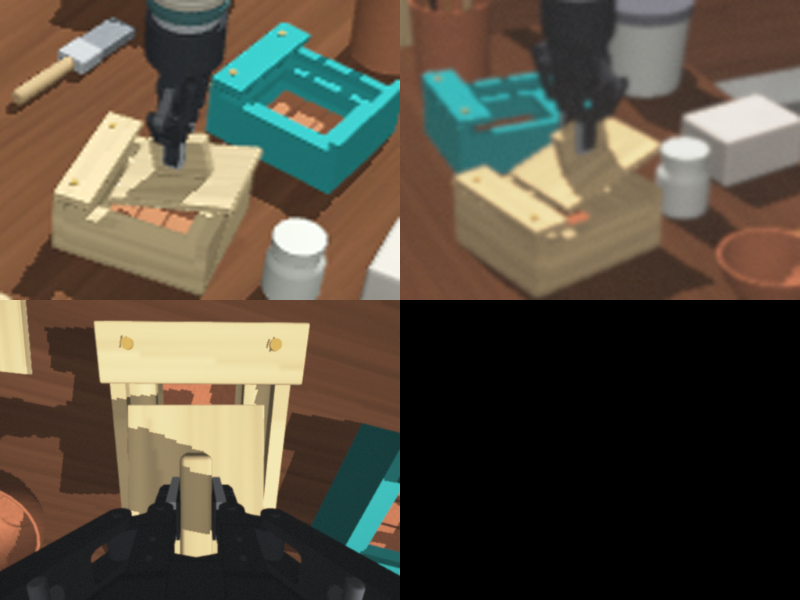

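The cover is tilted, with its low edge just short of the strip (wrist-crop row 405 against the strip edge at row 383). It sits about 3–4 mm to the -y side. One numeric check of the x gap, then the tuck.

Run:
```python
from h import *;import pickle
d=pickle.load(open("im7.pkl","rb"))["wrist"]
B=Ro.from_euler("z",YAW,degrees=True)
f=lambda u,v,z:B.inv().apply(cast(d,(u*1.28,(v-300)*1.28),z)-BOX).round(1)
print("strip edge z79 (expect x -44)",f(99,383,79),f(304,383,79),"cover low edge",f(127.5,405,78),f(264,405,78))
o=tcp(BOX,YAW,(26,2.5,95),15,14,17)
```

```text
strip edge z79 (expect x -44) [-43.8 -69.9  79. ] [-43.6  76.1  79. ] cover low edge [-28.2 -51.2  78. ] [-28.   49.2  78. ]
(26, 2.5, 95) 15 14 tcp [598.1 158.2  59. ] [-180.     1.  -165.1]
t 16.65 at [601.4 155.7  76.6] [ 179.9    1.3 -165.2] F [ 0.1  0.2 -0.6] w 17.1 q [-0.36  0.73  0.1   1.73 -0.11  0.66  1.63]
dxyz cm [0.29 0.32 1.76] rot [ 0.003  0.005 -0.001]
```

Call:
send_rows(series=[{"ax": 0, "ay": 0, "az": 0, "dx": 0.3, "dy": 0.4, "dz": 0.9, "hand": 1}, {"ax": 0, "ay": 0, "az": 0, "dx": 0.3, "dy": 0.4, "dz": 1.75, "hand": 1}, {"ax": 0, "ay": 0, "az": 0, "dx": 0.3, "dy": 0.4, "dz": 1.75, "hand": 1}, {"ax": 0, "ay": 0, "az": 0, "dx": 1, "dy": 0.4, "dz": 1.85, "hand": 1}, {"ax": 0, "ay": 0, "az": 0, "dx": 1.9, "dy": 0.4, "dz": 1.95, "hand": 1}, {"ax": 0, "ay": 0, "az": 0, "dx": 2.8, "dy": 0.4, "dz": 2.05, "hand": 1}, {"ax": 0, "ay": 0, "az": 0, "dx": 3.6, "dy": 0.4, "dz": 2.15, "hand": 1}, {"ax": 0, "ay": 0, "az": 0, "dx": 3.6, "dy": 0.4, "dz": 2.15, "hand": 1}, {"ax": 0, "ay": 0, "az": 0, "dx": 3.6, "dy": 0.4, "dz": 2.15, "hand": 1}])

```text
clock: 17.55
eef_pos: [565.1, 150.5, 53.2]
tool_rot: [3.139, 0.021, -2.882]
force: [0.3, -1.5, -1.4]
width: 17.1
gripper_force: 59.0
```

Run:
```python
from h import *
o=tcp(BOX,YAW,(-8,3,90),15,14,17)
c=None
for th in(10,5,0):   # pivot about low bottom edge, kept 2 mm above the ledge at x=-65
    e=Ro.from_euler("y",-th,degrees=True).apply([-65,0,-27])
    tcp(BOX,YAW,(-65-e[0],3,46.5-e[2]),th,14,17)
```

```text
(-8, 3, 90) 15 14 tcp [565.1 149.9  54. ] [-180.     1.  -165.1]
t 17.55 at [565.1 150.5  53.2] [ 179.8    1.2 -165.1] F [ 0.3 -1.5 -1.4] w 17.1 q [-0.36  0.72  0.09  1.85 -0.11  0.56  1.63]
dxyz cm [ 0.01 -0.06 -0.08] rot [ 0.003  0.003 -0.001]
(np.float64(-5.67599685121359), 3, np.float64(84.37694087968009)) 10 14 tcp [564.4 149.7  48.8] [-180.    -4.  -165.1]
t 17.55 at [565.1 150.5  53.2] [ 179.8    1.2 -165.1] F [ 0.3 -1.5 -1.4] w 17.1 q [-0.36  0.72  0.09  1.85 -0.11  0.56  1.63]
dxyz cm [ 0.1  -0.06  0.44] rot [ 0.003  0.091 -0.   ]
(np.float64(-2.6005496782233024), 3, np.float64(79.06238012707492)) 5 14 tcp [564.4 149.7  44.2] [-180.    -9.  -165.1]
t 17.55 at [565.1 150.5  53.2] [ 179.8    1.2 -165.1] F [ 0.3 -1.5 -1.4] w 17.1 q [-0.36  0.72  0.09  1.85 -0.11  0.56  1.63]
dxyz cm [ 0.11 -0.06  0.9 ] rot [ 0.003  0.178 -0.   ]
(np.float64(0.0), 3, np.float64(73.5)) 0 14 tcp [564.  149.6  39.7] [-180.   -14.  -165.1]
t 17.55 at [565.1 150.5  53.2] [ 179.8    1.2 -165.1] F [ 0.3 -1.5 -1.4] w 17.1 q [-0.36  0.72  0.09  1.85 -0.11  0.56  1.63]
dxyz cm [ 0.16 -0.06  1.35] rot [ 0.003  0.265 -0.   ]
```

No contact forces and joint 6 has room. Bringing the far end down.

Call:
send_rows(series=[{"ax": 0, "ay": 0.045, "az": 0, "dx": 0.05, "dy": 0, "dz": 0.2, "hand": 1}, {"ax": 0, "ay": 0.09, "az": 0, "dx": 0.1, "dy": 0, "dz": 0.44, "hand": 1}, {"ax": 0, "ay": 0.135, "az": 0, "dx": 0.1, "dy": 0, "dz": 0.67, "hand": 1}, {"ax": 0, "ay": 0.178, "az": 0, "dx": 0.11, "dy": 0, "dz": 0.9, "hand": 1}, {"ax": 0, "ay": 0.22, "az": 0, "dx": 0.13, "dy": 0, "dz": 1.12, "hand": 1}, {"ax": 0, "ay": 0.265, "az": 0, "dx": 0.16, "dy": 0, "dz": 1.35, "hand": 1}, {"ax": 0, "ay": 0.265, "az": 0, "dx": 0.16, "dy": 0, "dz": 1.35, "hand": 1}, {"ax": 0, "ay": 0.265, "az": 0, "dx": 0.16, "dy": 0, "dz": 1.35, "hand": 1}])

```text
clock: 18.35
eef_pos: [563.9, 150.3, 39.2]
tool_rot: [3.139, -0.244, -2.881]
force: [-0.3, -0.0, -1.7]
width: 17.0
gripper_force: 59.0
```

Run:
```python
from h import *;from cell import *;import pickle
tcp(BOX,YAW,(0,3,72),0,14,17)
tcp(BOX,YAW,(0,3,172),0,14,17)
```

```text
(0, 3, 72) 0 14 tcp [564.  149.6  38.2] [-180.   -14.  -165.1]
t 18.35 at [563.9 150.3  39.2] [ 179.8  -14.  -165.1] F [-0.3 -0.  -1.7] w 17.0 q [-0.36  0.87  0.1   1.56 -0.1   0.96  1.62]
dxyz cm [-0.02 -0.06  0.1 ] rot [0.003 0.    0.   ]
(0, 3, 172) 0 14 tcp [564.  149.6 138.2] [-180.   -14.  -165.1]
t 18.35 at [563.9 150.3  39.2] [ 179.8  -14.  -165.1] F [-0.3 -0.  -1.7] w 17.0 q [-0.36  0.87  0.1   1.56 -0.1   0.96  1.62]
dxyz cm [ 2.4  -0.04 -9.61] rot [0.003 0.    0.   ]
```

Call:
send_rows(series=[{"ax": 0, "ay": 0, "az": 0, "dx": 0, "dy": 0, "dz": 0.1, "hand": 1}, {"ax": 0, "ay": 0, "az": 0, "dx": 0, "dy": 0, "dz": 0.15, "hand": 1}, {"ax": 0, "ay": 0, "az": 0, "dx": 0, "dy": 0, "dz": 0.15, "hand": 1}, {"ax": 0, "ay": 0, "az": 0, "dx": 0, "dy": 0, "dz": 0.15, "hand": 0.6}, {"ax": 0, "ay": 0, "az": 0, "dx": 0, "dy": 0, "dz": 0.15, "hand": 0.5}, {"ax": 0, "ay": 0, "az": 0, "dx": 0, "dy": 0, "dz": 0.15, "hand": 0.5}, {"ax": 0, "ay": 0, "az": 0, "dx": 0, "dy": 0, "dz": 0.15, "hand": 0.5}])

```text
clock: 19.05
eef_pos: [563.4, 150.1, 38.1]
tool_rot: [3.139, -0.245, -2.881]
force: [0.1, -0.0, 0.7]
width: 42.7
gripper_force: 0.0
```

Call:
send_rows(series=[{"ax": 0, "ay": 0, "az": 0, "dx": 0.2, "dy": 0, "dz": -1, "hand": 0.5}, {"ax": 0, "ay": 0, "az": 0, "dx": 0.7, "dy": 0, "dz": -3, "hand": 0.5}, {"ax": 0, "ay": 0, "az": 0, "dx": 1.7, "dy": 0, "dz": -7, "hand": 0.5}, {"ax": 0, "ay": 0, "az": 0, "dx": 2.9, "dy": 0, "dz": -12, "hand": 0.3}, {"ax": 0, "ay": 0, "az": 0, "dx": 4.2, "dy": 0, "dz": -17, "hand": 0.3}, {"ax": 0, "ay": 0, "az": 0, "dx": 5.3, "dy": 0, "dz": -22, "hand": 0.3}, {"ax": 0, "ay": 0, "az": 0, "dx": 5.3, "dy": 0, "dz": -22, "hand": 0.3}, {"ax": 0, "ay": 0, "az": 0, "dx": 5.3, "dy": 0, "dz": -22, "hand": 0.3}])

```text
clock: 19.85
eef_pos: [566.3, 150.2, 266.6]
tool_rot: [3.139, -0.24, -2.881]
force: [-0.1, -0.7, -0.6]
width: 59.6
gripper_force: 0.0
```

Run:
```python
from h import *;from cell import *;import pickle,cv2
D={n:get_image(n) for n in("scene","side","wrist")};pickle.dump(D,open("im8.pkl","wb"))
step((0,0,0),(0,0,0))
B=Ro.from_euler("z",YAW,degrees=True);inv=lambda X:B.inv().apply(X-BOX).round(1)
# brightest plywood blobs = lit top faces; report grip-top candidates near its expected place
for n in D:
    g=proj(D[n],BOX+B.apply([0,3,99]));im=D[n]["pixels"];hsv=cv2.cvtColor(im,cv2.COLOR_RGB2HSV)
    m=cv2.inRange(hsv,(18,30,185),(32,160,255));k,l,st,ce=cv2.connectedComponentsWithStats(m)
    print(n,"expected grip top",g.round(1),[(st[i].tolist(),ce[i].round(1).tolist(),inv(cast(D[n],ce[i],99))[:2]) for i in range(1,k) if st[i,4]>25 and np.hypot(*(ce[i]-g))<45])
    x,y=int(g[0]),int(g[1]);print(im[max(0,y-12):y+13:2,x-20:x+21:2].astype(int).mean(2).astype(int) if 0<=y<384 else "out")
```

```text
t 20.0 at [564.2 149.9 262.9] [ 179.8  -14.2 -165.1] F [-0.3 -0.3 -0.2] w 59.8 q [-0.37  0.63  0.13  1.36 -0.08  1.4   1.6 ]
dxyz cm [50.14 -0.07 39.81] rot [-0.375  2.871 -0.043]
scene expected grip top [284.6 164.8] [([249, 149, 70, 50, 1231], [284.6, 173.9], array([ 14.2, -34. ])), ([263, 165, 12, 19, 72], [269.5, 174.9], array([-23.4, -55.8]))]
[[ 92 221 222 219 219 216 217 201 103  93  88  88  92  91  90  92  91  86
   93  93  84]
 [175 223 159 202 217 215 219 188  95  86  90  91  90  91  92  90  88  95
   97  90  82]
 [224 221 219 218 219 222 217 111  86  92  90  91  90  92  89  92  96  97
   95  61  81]
 [222 219 218 217 222 219 153 211 197 134  96  90  91  90  92  96  96  95
   53  53  54]
 [219 219 217 222 222 193 127 149 210 213 214 214 151 110  98  95  96  67
   53  53  54]
 [219 218 219 223 220 125 209 214 215 166 152 191 221 226 226 203  96  58
   53  53  54]
 [219 225 224 221 157 120 159 206 209 213 215 215 198 145 184 223 227 227
  205 144  68]
 [223 223 223 201 129 162 128 127 130 142 196 209 213 215 215 199 138 160
  208 226 227]
 [224 224 221 127 133 169 131 127 126
[... 2368 characters left out ...]
4 137 139 140 129 137 205 211 215 217 216 219 211 215 214 217
  219 218 216]
 [128 127 130 135 139 139 129 139 206 212 215 218 217 217 210 214 214 217
  219 218 216]
 [127 126 128 136 138 140 130 138 204 212 216 217 217 218 211 215 214 217
  219 219 217]
 [128 128 130 137 138 139 130 137 205 212 216 217 218 219 208 214 214 216
  219 217 216]
 [128 126 130 136 139 137 129 139 206 212 216 218 217 218 207 215 213 216
  218 218 215]
 [126 127 129 137 140 139 128 140 205 212 216 218 217 218 208 216 214 216
  218 217 216]
 [128 127 128 136 139 139 132 138 207 213 216 218 216 218 207 214 214 216
  218 218 216]
 [127 127 127 131 137 138 131 138 205 213 215 218 217 218 207 215 214 216
  218 217 216]]
```

Run:
```python
from h import *;import pickle,cv2
D=pickle.load(open("im8.pkl","rb"));B=Ro.from_euler("z",YAW,degrees=True)
for n in("scene","side"):
    for z,nm in((99,"seated"),):
        g=proj(D[n],BOX+B.apply([0,3,99]));
        for p in([-30,-6,99],[30,-6,99],[30,12,99],[-30,12,99]):
            q=proj(D[n],BOX+B.apply(p));print(n,p,q.round(1),"patch col,row",((q-(g.astype(int)-[20,12]))/2).round(1))
# wrist: plate side edges and far end along columns/rows
d=D["wrist"];im=d["pixels"].astype(int).mean(2)
for p in([65,-47,54],[65,53,54],[-44,-47,54],[-44,53,54],[72,-57,45],[-30,-6,99],[30,-6,99],[30,12,99],[-30,12,99],[-44,0,79]): print(p,proj(d,BOX+B.apply(p)).round(1))
for v in(185,225,250): 
    r=im[v,160:340];print(v,[(160+i,int(r[i+1]-r[i-1])) for i in range(1,179) if abs(r[i+1]-r[i-1])>35])
for u in(225,252,285):
    r=im[100:330,u];print("col",u,[(100+i,int(r[i+1]-r[i-1])) for i in range(1,229) if abs(r[i+1]-r[i-1])>35])
```

```text
scene [-30, -6, 99] [273.9 163.9] patch col,row [5.  5.9]
scene [30, -6, 99] [293.1 169.5] patch col,row [14.6  8.8]
scene [30, 12, 99] [295.3 165.8] patch col,row [15.6  6.9]
scene [-30, 12, 99] [276.2 160.3] patch col,row [6.1 4.1]
side [-30, -6, 99] [248.9 159.9] patch col,row [7.5 8.5]
side [30, -6, 99] [264.6 154.1] patch col,row [15.3  5.6]
side [30, 12, 99] [260.8 152. ] patch col,row [13.4  4.5]
side [-30, 12, 99] [245.2 157.7] patch col,row [5.6 7.3]
[65, -47, 54] [212.6 259.6]
[65, 53, 54] [287.6 259.5]
[-44, -47, 54] [212.3 177.9]
[-44, 53, 54] [287.7 177.8]
[72, -57, 45] [206.1 263.1]
[-30, -6, 99] [242.5 188.8]
[30, -6, 99] [242.5 239.5]
[30, 12, 99] [257.8 239.5]
[-30, 12, 99] [257.7 188.8]
[-44, 0, 79] [247.7 177.3]
185 [(193, 54), (194, 123), (195, 104), (205, -48), (227, 39), (234, 37), (288, -51), (289, -47), (295, 98), (296, 69), (304, -90), (305, -98), (306, -38)]
225 [(193, 79), (194, 153), (195, 90), (205, -56), (206, -59), (244, 66), (245, 67), (288, -54), (289, -41), (294, 74), (295, 88), (303, -64), (304, -118), (305, -82)]
250 [(193, 90), (194, 158), (195, 89), (207, -48), (208, -74), (213, 82), (214, 60), (288, -59), (289, -41), (294, 104), (295, 81), (303, -80), (304, -127), (305, -60), (310, -46), (327, 39)]
col 225 [(144, 47), (145, 115), (146, 87), (184, -57), (185, -74), (230, 45), (231, 67), (232, 39), (261, -56), (262, -71), (263, -57), (264, -44), (268, 94), (269, 108), (270, 49), (278, -79), (279, -110), (280, -49), (319, 62), (320, 130), (321, 95), (323, -86), (324, -168), (325, -122)]
col 252 [(145, 88), (146, 105), (147, 49), (188, -55), (190, 47), (259, -35), (260, -69), (261, -53), (264, -40), (268, 86), (269, 122), (270, 63), (278, -78), (279, -120), (280, -61), (327, -44), (328, -122)]
col 285 [(145, 64), (146, 114), (147, 73), (259, -39), (260, -52), (261, -40), (264, -40), (268, 73), (269, 132), (270, 77), (278, -65), (279, -115), (280, -71), (323, -35)]
```

The wrist edges match a seated, level plate: its sides are parallel at columns 213.5 and 288.5 and its far edge is at row 260, as predicted at z 54. It is centred between the walls, and the arm is clear.

```bash
python3 -c "
from cell import *
print(finish_job())"
```

```text
the job is handed in; nothing more can be done
None
```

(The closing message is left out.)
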